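Load the bisque pots onto their kiln cookies

TASK

Load the kiln shelf: move the four bisque pots from the wooden ware board so that each stands upright in the middle of the round clay cookie of its own size rank, the narrowest pot on the smallest cookie and so on up to the widest pot on the largest cookie. First lift the slim vase out of the wide cup it is nested in and set it on its cookie before moving any other pot. Set every pot down gently, without dropping or tipping it, let go of it, and leave the cone pack and the test tile where they stand.

Things in the scene. Friction and masses are not known exactly. Their poses are not given: they have to be found in the camera images.
- vase: The narrowest pot, a slim vase: 32 mm diameter, 100 mm tall; buff fired clay, straight upright cylinder, open top, 4 mm wall, 6 mm floor; origin at the centre of its underside, z along its axis. It starts upright inside the wide cup, its underside on the cup's floor, loose (up to 6 mm off centre), standing 46 mm proud of the cup's rim. About 0.1 kg.
- small_cup: The second narrowest pot, a short small cup: 42 mm diameter, 55 mm tall; buff fired clay, straight upright cylinder, open top, 4 mm wall, 6 mm floor; origin at the centre of its underside, z along its axis. Starts in a row with tumbler and wide cup along the ware board (fixed plywood, top 20 mm above the table), 120 mm apart, order varies. About 0.1 kg.
- tumbler: The second widest pot, a tumbler: 52 mm diameter, 85 mm tall; buff fired clay, straight upright cylinder, open top, 4 mm wall, 6 mm floor; origin at the centre of its underside, z along its axis. It starts on the ware board. About 0.16 kg.
- wide_cup: The widest pot, a low wide cup: 62 mm diameter (inside 54 mm), 60 mm tall; buff fired clay, straight upright cylinder, open top, 4 mm wall, 6 mm floor; origin at the centre of its underside, z along its axis. It starts on the ware board with the vase standing in it. About 0.17 kg.
- cookie_46: The smallest kiln cookie, for the vase: flat round disc of plain reddish fired clay, 8 mm thick, 46 mm in diameter, fixed on the kiln shelf (its top is 53 mm above the table); origin at the centre of its UNDERSIDE, z up. The four cookies form a straight row at 95 mm spacing, in an order that changes from start to start.
- cookie_58: The second smallest kiln cookie, for the small cup: flat round disc of plain reddish fired clay, 8 mm thick, 58 mm in diameter, fixed on the kiln shelf (its top is 53 mm above the table); origin at the centre of its UNDERSIDE, z up. The four cookies form a straight row at 95 mm spacing, in an order that changes from start to start.
- cookie_70: The second largest kiln cookie, for the tumbler: flat round disc of plain reddish fired clay, 8 mm thick, 70 mm in diameter, fixed on the kiln shelf (its top is 53 mm above the table); origin at the centre of its UNDERSIDE, z up. The four cookies form a straight row at 95 mm spacing, in an order that changes from start to start.
- cookie_82: The largest kiln cookie, for the wide cup: flat round disc of plain reddish fired clay, 8 mm thick, 82 mm in diameter, fixed on the kiln shelf (its top is 53 mm above the table); origin at the centre of its UNDERSIDE, z up. The four cookies form a straight row at 95 mm spacing, in an order that changes from start to start.
- cone_pack: Not to be moved: a pack of three small pale pyrometric cones standing in a dark clay bar, 22 x 44 mm in plan (long along its y, which runs along the row of cookies), about 49 mm tall, loose on the kiln shelf (a cream slab 400 x 190 mm, top 45 mm above the table), about 90 mm beyond the middle of the row. Origin at the centre of its underside.
- test_tile: Not to be moved: a buff clay test tile shaped like an upside-down T, foot 34 x 22 mm, upright plate 34 mm wide (its x, across the row of pots) and 6 mm thick, 45 mm tall, loose on the ware board in the row between two of the pots. Origin at the centre of its underside.
Mind the look-alikes: they are no part of the job. What is shaped like the vase but blue is not meant.

How it is judged (in metres and radians):
On the way:
1. the slim vase stands on the smallest cookie, let go, before any other pot has been moved (more than 40 mm) (horizontal distance between vase and cookie_46 below 0.01 m and z of vase in the frame of cookie_46 between 0.005 and 0.011 m and angle between vase's own z axis and vertical below 0.08 rad and contact force between the fingers and vase below 0.1 N and linear speed of vase below 0.02 m/s and distance of each of small_cup, tumbler, wide_cup from where it was at the start of the episode below 0.04 m), for 0.2 s.
At the end, for the whole second after the job is handed in: Each of the four pots stands upright (within 0.08 rad) with its underside on top of the cookie of its own size rank (origin 5 to 11 mm above the cookie's origin) and its axis within 10 mm of the cookie's centre, released and at rest (horizontal distance between vase and cookie_46 below 0.01 m and z of vase in the frame of cookie_46 between 0.005 and 0.011 m and angle between each of vase, small_cup, tumbler, wide_cup's own z axis and vertical below 0.08 rad and contact force between the fingers and vase below 0.1 N and linear speed of each of vase, small_cup, tumbler, wide_cup below 0.02 m/s and horizontal distance between small_cup and cookie_58 below 0.01 m and z of small_cup in the frame of cookie_58 between 0.005 and 0.011 m and contact force between the fingers and small_cup below 0.1 N and horizontal distance between tumbler and cookie_70 below 0.01 m and z of tumbler in the frame of cookie_70 between 0.005 and 0.011 m and contact force between the fingers and tumbler below 0.1 N and horizontal distance between wide_cup and cookie_82 below 0.01 m and z of wide_cup in the frame of cookie_82 between 0.005 and 0.011 m and contact force between the fingers and wide_cup below 0.1 N); the robot touches nothing.
It fails at once if a pot is dropped: it moves faster than 0.5 m/s with no finger on it (a fall of more than about 13 mm) ((linear speed of vase above 0.5 m/s and contact force between the fingers and vase below 0.05 N) or (linear speed of small_cup above 0.5 m/s and contact force between the fingers and small_cup below 0.05 N) or (linear speed of tumbler above 0.5 m/s and contact force between the fingers and tumbler below 0.05 N) or (linear speed of wide_cup above 0.5 m/s and contact force between the fingers and wide_cup below 0.05 N)).
It fails at once if a pot is tipped by more than 0.6 rad (angle between any of vase, small_cup, tumbler, wide_cup's own z axis and vertical above 0.6 rad).
It fails at once if the cone pack or the test tile is shifted by more than 25 mm or tipped (distance of any of cone_pack, test_tile from where it was at the start of the episode above 0.025 m or angle between any of cone_pack, test_tile's own z axis and vertical above 0.4 rad).
It also fails if it takes over 120 s, if anything falls off the work surface, if the arm or the gripper's body presses on something with over 40 N, if the wrist force passes 120 N, or if a joint passes its speed limit or range.

ROBOT

A 6-joint arm with a two-finger parallel gripper is mounted at the origin on the work surface. World frame = base frame: x ahead of the robot, y to its left, z up, the work surface at z = 0. Lengths are in m, angles in degrees, forces in N, time in s.
With the tool pointing down it reaches from about 0.3 to 0.75 m from the base axis. Payload 8.5 kg.
Tool frame: the origin (TCP) lies midway between the tips of the shut fingers; the grasp point (between the pads) lies 19 mm behind it (env.hold_point_z is the distance from the TCP to the grasp point, in m); z points along the fingers, y is the line along which they close (so a half turn about z gives the same grasp; the last joint's range is limited). The gripper opens to 85 mm and grips with 20 to 120 N. Pads are 22 mm wide; open, the fingers measure 114 mm over their backs; the gripper's body (76 mm by 85 mm) begins 54 mm behind the grasp point. The pads swing forward as they close: fully open they stand 13 mm farther back than shut.
Start: joints at [55.044, 21.807, 74.336, -0, 83.858, -12.336], TCP at [0.212, 0.508, 0.231] pointing down, gripper open.
Joint ranges: [-178.18, 178.18], [-50.72, 133.34], [12.68, 142.11], [-81.47, 261.47], [9.98, 163.14], [-165.26, 165.26]. Speed limits (degrees/s): [136.94, 136.94, 180, 180, 180, 180].

INTERFACE

Orientations are given as a 3x3 rotation matrix whose columns are the frame's x, y, z axes.
In Python, from rig import observe, get_image, camera_info, env gives the robot as it stands.
- The arm moves only by the tool drive_tool, never from a script. Its arguments are lists of equal length, an entry for each row: "offset": the shift along the tool's x, y, z in units of 40 mm (1.0 is 40 mm), a list of three; "turn": the turn, a rotation vector about the tool's x, y, z in units of 6 degrees (1.0 is 6 degrees), a list of three; "hand": the opening, from 0 (shut) to 1 (fully open). A call has exactly 10 rows; each row shifts and turns the commanded pose from where the row before left it, along the tool's axes as they then stand; what a row does not reach is not made up. A row lasts 1/8 s, in which the tool goes at most 62.5 mm and 10.7 degrees, less where a joint would pass 70% of its speed; a pose out of reach is approached as far as the arm can. A call is refused whole if a number of a shift passes 1 or a number of a turn 1, either way. A call with a gripper value outside its range is refused whole. The fingers move at their own pace and stop on an object; "newtons" is the grip in N (left out, the last holds). Time passes only in rows, so rows that do not move let the fingers close, or fill a call up. It gives the time, the measured TCP pose, the force, the opening and the grip force at its end, in the units of the state.
- observe(): the state, without advancing time (a new reading comes with each control period).
- get_image(name): name is "side" or "top"; returns the picture (400x640x3 uint8, blue, green, red); there is no depth.
- camera_info(name): a dict with "fx", "fy", "cx", "cy" (pixels), "world_to_cam" (4x4, takes a point from world to camera coordinates). Camera axes: x right, y down, z forward; pixel columns grow to the right and rows downward; lengths in m; the calibration is good to about 2 mm. A picture is of the moment at which its call begins. camera_info takes no time and is no camera call.
- env.close_job(): hands the job in; it is judged then, once.
The state is a dict: "time_s": time; "q": joint angles; "qvel": joint speeds; "joint_efforts": joint torques, N m; "position": TCP position; "tool_rot": TCP orientation; "ft_force": force on the tool from outside, world axes, zero at the start; "wrist_torque": the same for the moment, N m; "grip_width": finger opening in m; "gripper_force": force on a finger pad.
Only numpy, scipy, OpenCV 4.12 (cv2) and the standard library are available. Lean on these libraries where they do the work, as an engineer would, in place of code of your own. Each camera call takes 0.05 s, during which the arm holds its last target. There are 200 camera calls.

## Working session

There is one attempt and no reset: what is moved stays moved. The work goes in short steps, Python scripts to look and compute and a tool call to move; the robot and the scene stay as the last step left them, time stands still between calls to the robot, and variables do not carry over. Pictures are saved under pics/ and viewed, at most 14 in all, crops included, and the job is handed in when it is done.

Besides the shell and the picture viewer there is one more tool, called after "Request:" as name(argument=value, ...) on one line, values as JSON. drive_tool: Moves the arm, as the interface text tells. Its arguments: {"type":"object","properties":{"offset":{"type":"array"},"turn":{"type":"array"},"hand":{"type":"array"},"newtons":{"type":"number"}},"required":["offset","turn","hand"]}

```bash
mkdir -p pics; python3 - <<'E'
from rig import *
import cv2
print(observe()); print(env.hold_point_z)
for n in("top","side"):
    cv2.imwrite(f"pics/{n}0.png",get_image(n)); print(n,camera_info(n))
E
```

```text
{'time_s': 0.0, 'q': array([ 5.50436148e+01,  2.18408385e+01,  7.43832068e+01, -9.37932557e-04,
        8.38579457e+01, -1.23360365e+01]), 'qvel': array([ 0.05867866, -0.01330745,  0.10897257, -0.02244059, -0.05307795,
       -0.02283079]), 'joint_efforts': array([-5.77328683e-04, -4.48454797e+01, -2.31276101e+01, -2.75641014e-04,
        4.70788757e-03, -2.44220166e-05]), 'position': array([0.21138537, 0.50744992, 0.2307223 ]), 'tool_rot': array([[-9.23074236e-01,  3.84620987e-01, -8.06562043e-04],
       [ 3.84621723e-01,  9.23073525e-01, -1.18216554e-03],
       [ 2.89830390e-04, -1.40144784e-03, -9.99998976e-01]]), 'ft_force': array([ 0.48094384, -0.01974754, -1.53776757]), 'wrist_torque': array([0.01310707, 0.02232508, 0.02314301]), 'gripper_force': 0.0, 'grip_width': 0.0853709998640445}
0.0187
top {'fx': 373.8209813627725, 'fy': 373.8209813627725, 'cx': 321.9279799182687, 'cy': 200.40417595543278, 'world_to_cam': array([[-0.02215166, -0.99964248, -0.01497359,  0.02225195],
       [-0.98383644,  0.02445854, -0.17739121,  0.52388228],
       [ 0.17769402,  0.01080206, -0.9840265 ,  0.72209721],
       [ 0.        ,  0.        ,  0.        ,  1.        ]])}
side {'fx': 494.626826460284, 'fy': 494.626826460284, 'cx': 316.92941254779566, 'cy': 199.99954164178186, 'world_to_cam': array([[-0.97858406, -0.20500066,  0.01865385,  0.51173355],
       [-0.14488108,  0.62154629, -0.76986342,  0.13703361],
       [ 0.14622827, -0.75607866, -0.63793601,  1.15625134],
       [ 0.        ,  0.        ,  0.        ,  1.        ]])}
```

View pics/top0.png

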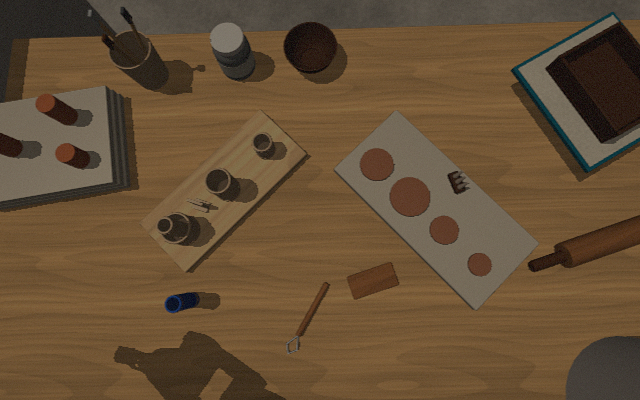

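View pics/side0.png

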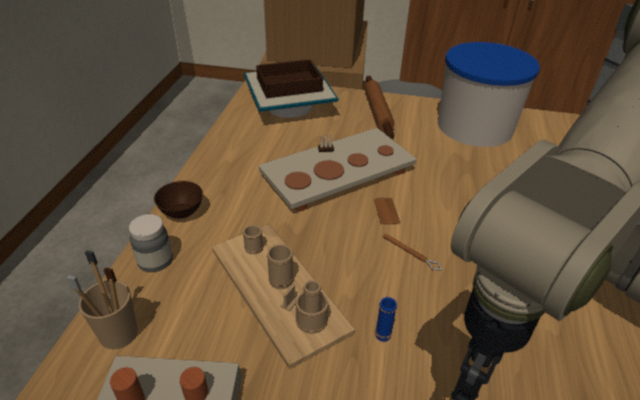

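The top view shows the small cup at about (263,143), the tumbler at (220,182), the tile at (200,205) and the wide cup with the vase at (175,228). The cookies are at (377,164) for 70, (410,197) for 82, (444,230) for 58 and (479,264) for 46. The cone pack is at (458,182). I'll zoom in next.

```bash
cat > h.py <<'E'
import numpy as np, cv2
from rig import *
def ray(n,u,v,z):
    c=camera_info(n);W=c["world_to_cam"];R=W[:3,:3];o=-R.T@W[:3,3]
    d=R.T@np.array([(u-c["cx"])/c["fx"],(v-c["cy"])/c["fy"],1]);return (o+d*(z-o[2])/d[2])[:2]
def proj(n,p):
    c=camera_info(n);W=c["world_to_cam"];q=W[:3,:3]@np.array(p)+W[:3,3]
    return q[0]/q[2]*c["fx"]+c["cx"],q[1]/q[2]*c["fy"]+c["cy"]
def crop(img,x,y,w,h,k,f):
    cv2.imwrite(f,cv2.convertScaleAbs(cv2.resize(img[y:y+h,x:x+w],None,fx=k,fy=k,interpolation=cv2.INTER_CUBIC),alpha=1.5))
E
python3 - <<'E'
from h import *
a=cv2.imread("pics/top0.png");s=cv2.imread("pics/side0.png")
crop(a,140,120,160,120,5,"pics/c1.png")
crop(s,230,215,120,120,5,"pics/c2.png")
hsv=cv2.cvtColor(a,cv2.COLOR_BGR2HSV)
r=a.astype(int);m=((r[...,2]-r[...,0])>1.0*r[...,0]*0.6).astype(np.uint8)
m[:, :335]=0;m[:,540:]=0;m[:110]=0;m[310:]=0
poly=np.array([[397,116],[532,243],[476,303],[340,170]]);k=np.zeros_like(m);cv2.fillPoly(k,[poly],1);m&=k
n,l,st,ce=cv2.connectedComponentsWithStats(m)
for i in range(1,n):
    if st[i,4]>100:
        cs,_=cv2.findContours((l==i).astype(np.uint8),0,1);e=cv2.fitEllipse(cs[0]);print(st[i],ce[i],e,ray("top",*ce[i],.053))
E
```

```text
[360 148  34  33 859] [376.33993015 164.00465658] ((376.34063720703125, 164.01348876953125), (31.693864822387695, 32.72590255737305), 103.93119812011719) [ 0.59702572 -0.10459591]
[448 172  17  21 142] [455.22535211 182.68309859] ((456.0475769042969, 182.18174743652344), (10.930567741394043, 21.545175552368164), 154.47561645507812) [ 0.55325464 -0.26381985]
[ 390  177   40   39 1241] [409.52135375 196.30620467] ((409.5226745605469, 196.28933715820312), (37.965049743652344, 39.7806282043457), 115.1719741821289) [ 0.52722532 -0.16878641]
[430 216  29  28 648] [443.82098765 229.58796296] ((443.8182067871094, 229.57998657226562), (27.07002830505371, 28.62665367126465), 125.4517822265625) [ 0.45772716 -0.23291597]
[468 253  24  23 432] [479.3587963  264.03472222] ((479.3493957519531, 264.0319519042969), (21.711671829223633, 23.482839584350586), 131.4213409423828) [ 0.38825702 -0.29709157]
```

View pics/c1.png

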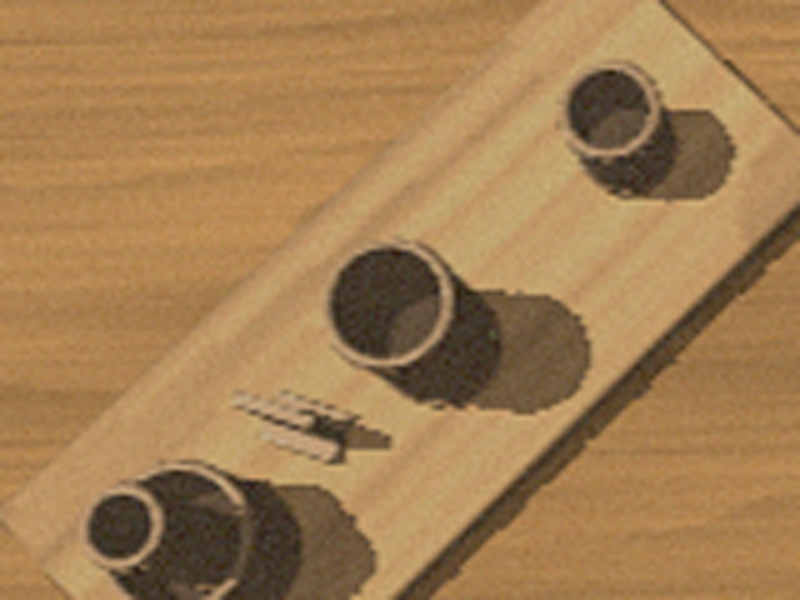

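View pics/c2.png

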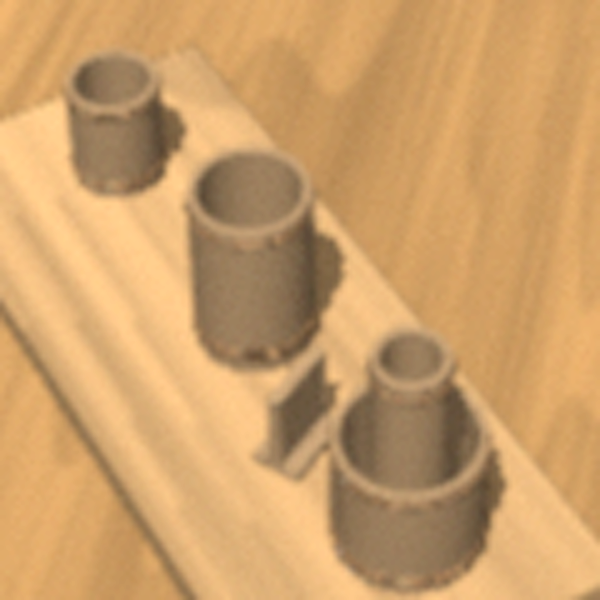

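In the top crop the rim centres are at (612,109) for the small cup, (391,303) for the tumbler and (124,527) for the vase, with the wide cup's rim around (175,540). In the side crop they are at (113,83), (250,195) and (411,360), and the wide cup's is about (411,449).

```bash
python3 - <<'E'
from h import *
T=dict(small=((612,109),(113,83),.075),tumb=((391,303),(250,195),.105),vase=((124,527),(411,360),.126),wide=((178,541),(411,449),.080))
for k,(a,b,z) in T.items():
    print(k,ray("top",140+a[0]/5,120+a[1]/5,z),ray("side",230+b[0]/5,215+b[1]/5,z))
C=np.array([[.5970,-.1046],[.5272,-.1688],[.4577,-.2329],[.3883,-.2971]])
d=C[0]-C[-1];print("spacing",np.linalg.norm(d)/3,np.degrees(np.arctan2(d[1],d[0])))
for c in C: print(c,"side px",proj("side",[*c,.053]))
p=ray("top",202,203,.065),ray("side",230+300/5,215+390/5,.06);print("tile",p)
E
```

```text
small [0.64392036 0.12858857] [0.64224361 0.13520679]
tumb [0.55750886 0.20821512] [0.55648371 0.21620772]
vase [0.4706254  0.29795374] [0.47055888 0.30413927]
wide [0.47025485 0.29654813] [0.46900959 0.30855175]
spacing 0.09464080632698678 42.687717688068986
[ 0.597  -0.1046] side px (np.float64(297.7213874465707), np.float64(178.78530474576542))
[ 0.5272 -0.1688] side px (np.float64(328.6383340098264), np.float64(168.29522268891992))
[ 0.4577 -0.2329] side px (np.float64(357.70659407199537), np.float64(158.3999210677571))
[ 0.3883 -0.2971] side px (np.float64(385.15695030155257), np.float64(149.02087904776715))
tile (array([0.52170466, 0.25156549]), array([0.52158854, 0.27401985]))
```

```bash
python3 - <<'E'
from h import *
s=cv2.imread("pics/side0.png").astype(int)
m=((s[...,2]-s[...,0])>0.6*s[...,0]).astype(np.uint8)
k=np.zeros_like(m);cv2.fillPoly(k,[np.array([[266,167],[376,133],[410,156],[297,197]])],1);m&=k
n,l,st,ce=cv2.connectedComponentsWithStats(m)
for i in range(1,n):
    if st[i,4]>60: print(st[i],ce[i],ray("side",*ce[i],.053))
E
```

```text
[378 145  15  11 129] [385.18604651 150.15503876] [ 0.38763832 -0.29135537]
[348 153  20  14 212] [357.54245283 159.6745283 ] [ 0.45726562 -0.22671877]
[314 160  30  20 462] [328.44372294 169.58658009] [ 0.52660856 -0.16291444]
[285 172  26  17 366] [297.41256831 180.0273224 ] [ 0.59653191 -0.09923432]
```

Request:
drive_tool(offset=[[0,0,0],[0,0,0],[0,0,0],[0,0,0],[0,0,0],[0,0,0],[0,0,0],[0,0,0],[0,0,0],[0,0,0]], turn=[[0,0,0.95],[0,0,0.95],[0,0,0.95],[0,0,0.95],[0,0,0],[0,0,0],[0,0,0],[0,0,0],[0,0,0],[0,0,0]], hand=[1,1,1,1,1,1,1,1,1,1])

```text
time_s: 1.35
position: [0.2115, 0.5077, 0.2313]
tool_rot: [[-0.702, 0.712, 0.0], [0.712, 0.702, 0.0], [0.0, 0.0, -1.0]]
ft_force: [-1.1, 0.4, -0.3]
grip_width: 0.0854
gripper_force: 0.0
```

Request:
drive_tool(offset=[[-0.914,0.109,0],[-0.914,0.109,0],[-0.914,0.109,0],[-0.914,0.109,0],[-0.914,0.109,0],[-0.914,0.109,0],[-0.914,0.109,0],[-0.914,0.109,0],[-0.914,0.109,0],[0,0,0.8]], turn=[[0,0,0],[0,0,0],[0,0,0],[0,0,0],[0,0,0],[0,0,0],[0,0,0],[0,0,0],[0,0,0],[0,0,0]], hand=[1,1,1,1,1,1,1,1,1,1])

```text
time_s: 2.6
position: [0.4732, 0.2997, 0.2005]
tool_rot: [[-0.7, 0.714, 0.005], [0.714, 0.7, 0.001], [-0.002, 0.005, -1.0]]
ft_force: [0.3, -0.5, -0.8]
grip_width: 0.0856
gripper_force: 0.0
```

Request:
drive_tool(offset=[[0,0,0.7],[0,0,0],[0,0,0],[0,0,0],[0,0,0],[0,0,0],[0,0,0],[0,0,0],[0,0,0],[0,0,0]], turn=[[0,0,0],[0,0,0],[0,0,0],[0,0,0],[0,0,0],[0,0,0],[0,0,0],[0,0,0],[0,0,0],[0,0,0]], hand=[0.7,0.7,0.7,0.7,0.7,0.7,0.7,0.7,0.7,0.7])

```text
time_s: 3.85
position: [0.4704, 0.3009, 0.1713]
tool_rot: [[-0.702, 0.712, -0.0], [0.712, 0.702, -0.0], [0.0, -0.0, -1.0]]
ft_force: [-0.0, 1.0, -0.4]
grip_width: 0.0591
gripper_force: 0.0
```

```bash
python3 - <<'E'
from h import *
a=get_image("top");s=get_image("side");cv2.imwrite("pics/t1.png",a)
A=cv2.resize(a[130:290,80:280],(750,600),interpolation=2) 
A=cv2.resize(a[160:280,110:240],None,fx=3,fy=3,interpolation=2);S=cv2.resize(s[200:340,250:380],None,fx=3,fy=3,interpolation=2)
o=np.zeros((420,780,3),np.uint8);o[:360,:390]=A;o[:,390:]=S
cv2.imwrite("pics/g1.png",cv2.convertScaleAbs(o,alpha=1.6))
p=observe()["position"];print(p,proj("top",p),proj("side",p))
E
```

```text
[0.47043087 0.30085914 0.17131954] (np.float64(151.7674354710483), np.float64(222.60099547937656)) (np.float64(312.9741070333225), np.float64(269.03762445369773))
```

View pics/g1.png

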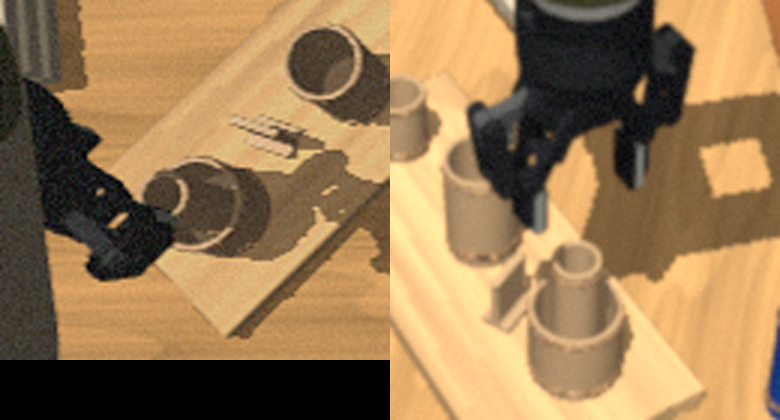

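The fingers straddle the vase: finger tips at side-crop (538,228) and (635,185), vase rim at (577,262). The descent is safe.

Request:
drive_tool(offset=[[0,0,0.5],[0,0,0.5],[0,0,0.5],[0,0,0.4],[0,0,0.2],[0,0,0],[0,0,0],[0,0,0],[0,0,0],[0,0,0]], turn=[[0,0,0],[0,0,0],[0,0,0],[0,0,0],[0,0,0],[0,0,0],[0,0,0],[0,0,0],[0,0,0],[0,0,0]], hand=[0.7,0.7,0.7,0.7,0.7,0.7,0.7,0.6,0.5,0.4], newtons=25)

```text
time_s: 5.2
position: [0.4705, 0.3009, 0.0875]
tool_rot: [[-0.702, 0.712, 0.0], [0.712, 0.702, 0.0], [-0.0, 0.0, -1.0]]
ft_force: [-0.2, 0.2, -0.0]
grip_width: 0.0338
gripper_force: 0.2
```

Request:
drive_tool(offset=[[0,0,0],[0,0,0],[0,0,0],[0,0,0],[0,0,0],[0,0,0],[0,0,0],[0,0,0],[0,0,0],[0,0,0]], turn=[[0,0,0],[0,0,0],[0,0,0],[0,0,0],[0,0,0],[0,0,0],[0,0,0],[0,0,0],[0,0,0],[0,0,0]], hand=[0.35,0.3,0.25,0.2,0.2,0.2,0.2,0.2,0.2,0.2])

```text
time_s: 6.45
position: [0.4705, 0.3009, 0.0875]
tool_rot: [[-0.702, 0.712, 0.0], [0.712, 0.702, 0.0], [-0.0, 0.0, -1.0]]
ft_force: [0.9, -0.1, 5.6]
grip_width: 0.0308
gripper_force: 24.8
```

Request:
drive_tool(offset=[[0,0,-0.2],[0,0,-0.4],[0,0,-0.5],[0,0,-0.5],[0,0,-0.5],[0,0,-0.5],[0,0,-0.4],[0,0,0],[0,0,0],[0,0,0]], turn=[[0,0,0],[0,0,0],[0,0,0],[0,0,0],[0,0,0],[0,0,0],[0,0,0],[0,0,0],[0,0,0],[0,0,0]], hand=[0.2,0.2,0.2,0.2,0.2,0.2,0.2,0.2,0.2,0.2])

```text
time_s: 7.7
position: [0.4701, 0.3007, 0.2065]
tool_rot: [[-0.702, 0.712, -0.002], [0.712, 0.702, -0.001], [0.001, -0.002, -1.0]]
ft_force: [-0.7, 0.0, -1.2]
grip_width: 0.0307
gripper_force: 24.9
```

```bash
python3 - <<'E'
from h import *
a=get_image("top");s=get_image("side")
A=cv2.resize(a[160:280,110:240],None,fx=3,fy=3,interpolation=2);S=cv2.resize(s[180:340,250:380],None,fx=3,fy=3,interpolation=2)
o=np.zeros((480,780,3),np.uint8);o[:360,:390]=A;o[:,390:]=S
cv2.imwrite("pics/g2.png",cv2.convertScaleAbs(o,alpha=1.6))
p=observe()["position"]; b=[p[0],p[1],p[2]-.0615];print(p,proj("side",b),proj("side",[p[0],p[1],p[2]+.0385]))
E
```

```text
[0.47026775 0.30077605 0.20674614] (np.float64(312.87769938409633), np.float64(278.72187058341416)) (np.float64(313.66732242153887), np.float64(239.42175751588695))
```

View pics/g2.png

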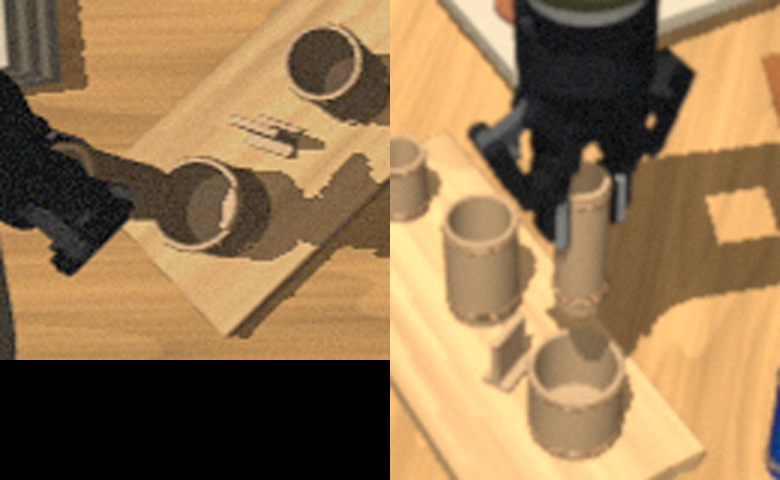

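The vase is clear of the cup and held slightly tilted (about 0.06 rad). The cup hasn't moved. Next I carry it to the smallest cookie.

Request:
drive_tool(offset=[[-0.122,-0.159,0],[-0.305,-0.397,0],[-0.488,-0.634,0],[-0.61,-0.793,0],[-0.61,-0.793,0],[-0.61,-0.793,0],[-0.61,-0.793,0],[-0.61,-0.793,0],[-0.61,-0.793,0],[-0.61,-0.793,0]], turn=[[0,0,0],[0,0,0],[0,0,0],[0,0,0],[0,0,0],[0,0,0],[0,0,0],[0,0,0],[0,0,0],[0,0,0]], hand=[0.2,0.2,0.2,0.2,0.2,0.2,0.2,0.2,0.2,0.2])

```text
time_s: 9.05
position: [0.4228, -0.038, 0.2075]
tool_rot: [[-0.701, 0.713, 0.0], [0.713, 0.701, -0.0], [-0.001, -0.0, -1.0]]
ft_force: [0.8, 0.5, -1.3]
grip_width: 0.0308
gripper_force: 24.9
```

Request:
drive_tool(offset=[[-0.61,-0.793,0],[-0.61,-0.793,0],[-0.61,-0.793,0],[-0.61,-0.793,0],[-0.61,-0.793,0],[-0.488,-0.634,0],[-0.305,-0.397,0],[-0.122,-0.159,0],[0,0,0],[0,0,0]], turn=[[0,0,0],[0,0,0],[0,0,0],[0,0,0],[0,0,0],[0,0,0],[0,0,0],[0,0,0],[0,0,0],[0,0,0]], hand=[0.2,0.2,0.2,0.2,0.2,0.2,0.2,0.2,0.2,0.2])

```text
time_s: 10.3
position: [0.3885, -0.293, 0.2074]
tool_rot: [[-0.703, 0.712, 0.0], [0.712, 0.703, 0.0], [0.0, 0.0, -1.0]]
ft_force: [0.0, 0.1, -1.5]
grip_width: 0.0307
gripper_force: 24.9
```

Request:
drive_tool(offset=[[0,0,0.5],[0,0,0.5],[0,0,0.5],[0,0,0.25],[0,0,0],[0,0,0],[0,0,0],[0,0,0],[0,0,0],[0,0,0]], turn=[[0,0,0],[0,0,0],[0,0,0],[0,0,0],[0,0,0],[0,0,0],[0,0,0],[0,0,0],[0,0,0],[0,0,0]], hand=[0.2,0.2,0.2,0.2,0.2,0.2,0.2,0.2,0.2,0.2])

```text
time_s: 11.55
position: [0.3884, -0.2938, 0.1374]
tool_rot: [[-0.702, 0.712, 0.0], [0.712, 0.702, -0.0], [-0.0, -0.0, -1.0]]
ft_force: [-0.2, 0.1, -1.2]
grip_width: 0.0309
gripper_force: 24.9
```

```bash
python3 - <<'E'
from h import *
a=get_image("top");s=get_image("side")
A=cv2.resize(a[180:310,400:530],None,fx=3,fy=3,interpolation=2);S=cv2.resize(s[80:180,330:430],None,fx=3.9,fy=3.9,interpolation=2)
o=np.zeros((390,780,3),np.uint8);o[:,:390]=A;o[:,390:]=S
cv2.imwrite("pics/g3.png",cv2.convertScaleAbs(o,alpha=1.6))
p=observe()["position"]; b=[p[0],p[1],p[2]-.0615];print(p,b,proj("side",b),proj("top",b))
E
```

```text
[ 0.38841747 -0.29386674  0.13734265] [np.float64(0.38841747360485634), np.float64(-0.29386674080683317), np.float64(0.07584265064967469)] (np.float64(385.86783414773174), np.float64(142.83464753516603)) (np.float64(482.43523120467285), np.float64(263.86923980821115))
```

View pics/g3.png

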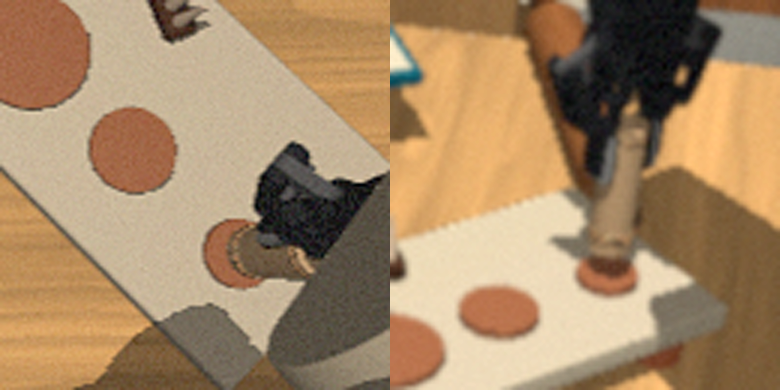

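```bash
python3 - <<'E'
from h import *
from scipy.optimize import least_squares
p=[.3884,-.2938]
for dz in(.076,.176):print(dz,proj("side",[*p,dz]),proj("top",[*p,dz]))
# tilt effect along tool x (+10mm) at the top
for d in((-.00702,.00712),(.00712,.00702)): print(d,proj("side",[p[0]+d[0],p[1]+d[1],.176]),proj("top",[p[0]+d[0],p[1]+d[1],.176]))
E
```

```text
0.076 (np.float64(385.8777259971745), np.float64(142.80081457901167)) (np.float64(482.43461238722347), np.float64(263.8784669543468))
0.176 (np.float64(389.9000318238503), np.float64(111.25780532781604)) (np.float64(507.2162347823729), np.float64(263.2518443799741))
(-0.00702, 0.00712) (np.float64(392.2879512460977), np.float64(112.87055416316414)) (np.float64(503.32816834191647), np.float64(267.6856026638825))
(0.00712, 0.00702) (np.float64(386.9827738967865), np.float64(112.22041145147118)) (np.float64(502.45928852770294), np.float64(258.96891586210353))
```

The vase leans about 0.065 rad towards tool +x, with its base about 4 mm off in -y. A tool turn of +0.6 unit about y corrects both. Then I lower it.

Request:
drive_tool(offset=[[0,0,0],[0,0,0],[0,0,0.2],[0,0,0.15],[0,0,0.1],[0,0,0.03],[0,0,0.03],[0,0,0],[0,0,0],[0,0,0]], turn=[[0,0.3,0],[0,0.3,0],[0,0,0],[0,0,0],[0,0,0],[0,0,0],[0,0,0],[0,0,0],[0,0,0],[0,0,0]], hand=[0.2,0.2,0.2,0.2,0.2,0.2,0.2,0.2,0.2,0.2])

```text
time_s: 12.9
position: [0.3875, -0.2929, 0.1171]
tool_rot: [[-0.701, 0.712, -0.044], [0.711, 0.702, 0.045], [0.063, -0.0, -0.998]]
ft_force: [-0.2, -0.5, -1.0]
grip_width: 0.0309
gripper_force: 24.9
```

```bash
python3 - <<'E'
from h import *
a=get_image("top");s=get_image("side")
A=cv2.resize(a[225:290,440:505],None,fx=6,fy=6,interpolation=2);S=cv2.resize(s[100:165,350:415],None,fx=6,fy=6,interpolation=2)
o=np.zeros((390,780,3),np.uint8);o[:,:390]=A;o[:,390:]=S
cv2.imwrite("pics/g4.png",cv2.convertScaleAbs(o,alpha=1.6))
E
```

```text
(no output)
```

View pics/g4.png

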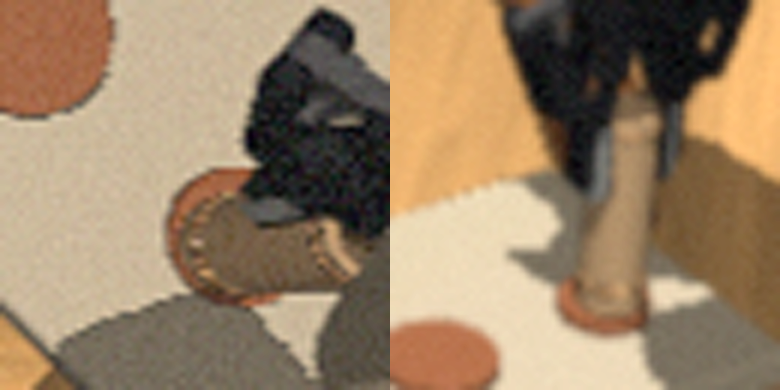

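The vase base is nearly centred on the cookie, about 3.5 mm short in +x. I correct that and set it down.

Request:
drive_tool(offset=[[-0.03,0.03,0],[-0.03,0.03,0],[0,0,0.02],[0,0,0.02],[0,0,0.02],[0,0,0],[0,0,0],[0,0,0],[0,0,0],[0,0,0]], turn=[[0,0,0],[0,0,0],[0,0,0],[0,0,0],[0,0,0],[0,0,0],[0,0,0],[0,0,0],[0,0,0],[0,0,0]], hand=[0.2,0.2,0.2,0.2,0.2,0.2,0.2,0.2,0.2,0.2])

```text
time_s: 14.25
position: [0.3909, -0.2929, 0.1151]
tool_rot: [[-0.701, 0.712, -0.043], [0.711, 0.702, 0.044], [0.062, 0.0, -0.998]]
ft_force: [-0.9, 1.3, 6.0]
grip_width: 0.0306
gripper_force: 25.6
```

Contact confirmed at 6 N. Release gently and rise along the tool axis.

Request:
drive_tool(offset=[[0,0,0],[0,0,0],[0,0,0],[0,0,0],[0,0,0],[0,0,0],[0,0,0],[0,0,0],[0,0,0],[0,0,0]], turn=[[0,0,0],[0,0,0],[0,0,0],[0,0,0],[0,0,0],[0,0,0],[0,0,0],[0,0,0],[0,0,0],[0,0,0]], hand=[0.3,0.36,0.38,0.42,0.46,0.5,0.55,0.6,0.6,0.6])

```text
time_s: 15.5
position: [0.3908, -0.2928, 0.1144]
tool_rot: [[-0.701, 0.712, -0.044], [0.711, 0.702, 0.045], [0.063, -0.0, -0.998]]
ft_force: [0.9, 0.1, -0.2]
grip_width: 0.0517
gripper_force: 0.0
```

Request:
drive_tool(offset=[[0,0,-0.3],[0,0,-0.6],[0,0,-0.8],[0,0,-0.8],[0,0,-0.5],[0,0,0],[0,0,0],[0,0,0],[0,0,0],[0,0,0]], turn=[[0,0,0],[0,0,0],[0,0,0],[0,0,0],[0,0,0],[0,-0.3,0],[0,-0.3,0],[0,0,0],[0,0,0],[0,0,0]], hand=[0.6,0.6,0.6,0.6,0.6,0.6,0.6,0.6,0.6,0.6])

```text
time_s: 16.75
position: [0.3961, -0.2982, 0.2339]
tool_rot: [[-0.702, 0.712, -0.0], [0.712, 0.702, 0.0], [0.001, 0.0, -1.0]]
ft_force: [-0.6, -0.2, 0.8]
grip_width: 0.0517
gripper_force: 0.0
```

```bash
python3 - <<'E'
from h import *
s=get_image("side");a=get_image("top")
S=cv2.resize(s[90:165,350:415],None,fx=6,fy=6,interpolation=2)
# second panel: wide cup / pots from side
P=cv2.resize(s[225:350,240:350],None,fx=3.6,fy=3.6,interpolation=2)
o=np.zeros((450,790,3),np.uint8);o[:,:390]=S;o[:,392:392+P.shape[1]]=P[:450]
cv2.imwrite("pics/g5.png",cv2.convertScaleAbs(o,alpha=1.6))
E
```

```text
(no output)
```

View pics/g5.png

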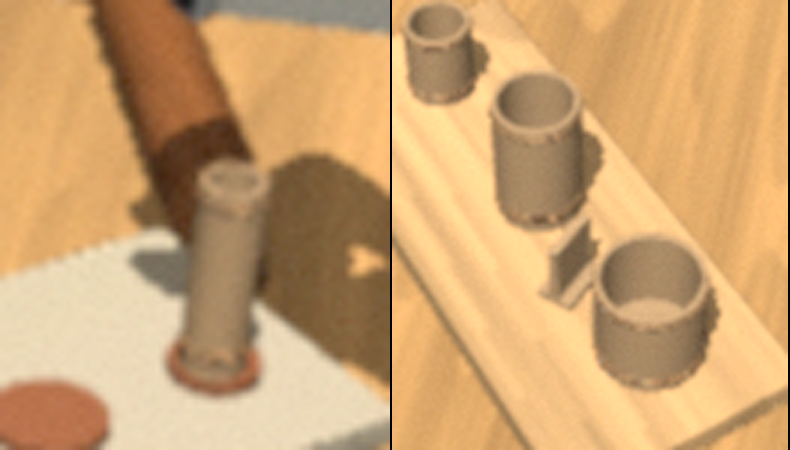

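The vase stands upright and centred on its cookie. In the side panel the rim centres are at (652,281) for the wide cup, (536,106) for the tumbler and (439,24) for the small cup.

```bash
python3 - <<'E'
from h import *
T=dict(wide=((175.7,227.3),(312.2,303.05),.08),tumb=((218.2,180.6),(280.1,254.4),.105),small=((262.4,141.8),(253.05,231.7),.075))
for k,(a,b,z) in T.items(): print(k,ray("top",*a,z),ray("side",*b,z),(ray("top",*a,z)+ray("side",*b,z))/2)
E
```

```text
wide [0.472016  0.2964357] [0.46989399 0.30447962] [0.470955   0.30045766]
tumb [0.55750886 0.20821512] [0.55599156 0.2172511 ] [0.55675021 0.21273311]
small [0.64392036 0.12858857] [0.64117373 0.13529242] [0.64254704 0.13194049]
```

Request:
drive_tool(offset=[[0.4,0.5,0],[0.778,0.987,0],[0.778,0.987,0],[0.778,0.987,0],[0.778,0.987,0],[0.778,0.987,0],[0.778,0.987,0],[0.778,0.987,0],[0.778,0.987,0],[0.778,0.987,0]], turn=[[0,0,0],[0,0,0],[0,0,0],[0,0,0],[0,0,0],[0,0,0],[0,0,0],[0,0,0],[0,0,0],[0,0,0]], hand=[1,1,1,1,1,1,1,1,1,1])

```text
time_s: 18.1
position: [0.4557, 0.1779, 0.2342]
tool_rot: [[-0.702, 0.712, 0.0], [0.712, 0.702, -0.0], [-0.0, 0.0, -1.0]]
ft_force: [0.6, -1.1, 0.9]
grip_width: 0.0856
gripper_force: 0.0
```

Request:
drive_tool(offset=[[0.778,0.987,0],[0.778,0.987,0],[0.382,0.483,0],[0,0,0],[0,0,0.8],[0,0,0.8],[0,0,0.8],[0,0,0.6],[0,0,0],[0,0,0]], turn=[[0,0,0],[0,0,0],[0,0,0],[0,0,0],[0,0,0],[0,0,0],[0,0,0],[0,0,0],[0,0,0],[0,0,0]], hand=[1,1,1,1,1,1,1,1,1,1])

```text
time_s: 19.35
position: [0.4718, 0.3, 0.1153]
tool_rot: [[-0.701, 0.713, 0.002], [0.713, 0.701, 0.0], [-0.001, 0.001, -1.0]]
ft_force: [-0.6, -0.7, 0.8]
grip_width: 0.0852
gripper_force: 0.0
```

```bash
python3 - <<'E'
from h import *
a=get_image("top");s=get_image("side")
A=cv2.resize(a[180:280,110:210],None,fx=3.9,fy=3.9,interpolation=2);S=cv2.resize(s[220:345,250:380],None,fx=3,fy=3,interpolation=2)
o=np.zeros((390,780,3),np.uint8);o[:,:390]=A;o[:375,390:]=S
cv2.imwrite("pics/g6.png",cv2.convertScaleAbs(o,alpha=1.6))
E
```

```text
(no output)
```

View pics/g6.png

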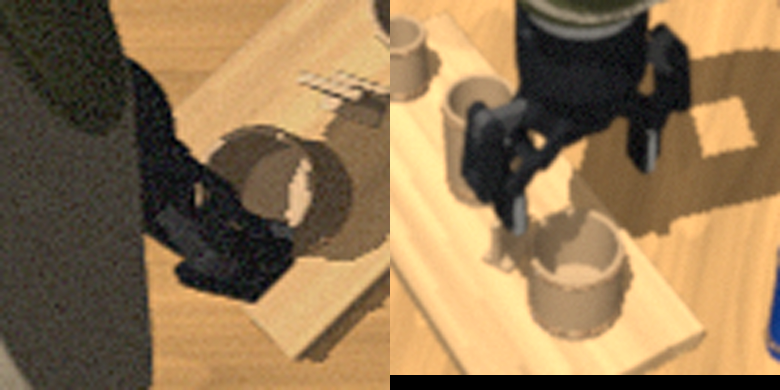

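The fingers straddle the wide cup (tips at (517,230) and (648,170), rim centre (577,248)). Descend and grip.

Request:
drive_tool(offset=[[0,0,0.5],[0,0,0.5],[0,0,0.5],[0,0,0.35],[0,0,0.2],[0,0,0],[0,0,0],[0,0,0],[0,0,0],[0,0,0]], turn=[[0,0,0],[0,0,0],[0,0,0],[0,0,0],[0,0,0],[0,0,0],[0,0,0],[0,0,0],[0,0,0],[0,0,0]], hand=[1,1,1,1,1,1,1,0.9,0.85,0.8], newtons=30)

```text
time_s: 20.7
position: [0.4712, 0.3003, 0.0323]
tool_rot: [[-0.702, 0.712, 0.0], [0.712, 0.702, 0.0], [-0.0, 0.0, -1.0]]
ft_force: [0.2, 0.9, -0.7]
grip_width: 0.0685
gripper_force: 0.0
```

Request:
drive_tool(offset=[[0,0,0],[0,0,0],[0,0,0],[0,0,0],[0,0,0],[0,0,0],[0,0,-0.1],[0,0,-0.2],[0,0,-0.3],[0,0,-0.4]], turn=[[0,0,0],[0,0,0],[0,0,0],[0,0,0],[0,0,0],[0,0,0],[0,0,0],[0,0,0],[0,0,0],[0,0,0]], hand=[0.76,0.72,0.68,0.6,0.5,0.5,0.5,0.5,0.5,0.5])

```text
time_s: 21.95
position: [0.4711, 0.3003, 0.073]
tool_rot: [[-0.702, 0.712, -0.0], [0.712, 0.702, -0.0], [0.0, -0.0, -1.0]]
ft_force: [1.0, 0.1, -1.2]
grip_width: 0.0612
gripper_force: 32.9
```

Request:
drive_tool(offset=[[0,0,-0.6],[0,0,-0.8],[0,0,-0.6],[-0.124,-0.096,-0.2],[-0.31,-0.24,0],[-0.495,-0.383,0],[-0.619,-0.479,0],[-0.619,-0.479,0],[-0.619,-0.479,0],[-0.619,-0.479,0]], turn=[[0,0,0],[0,0,0],[0,0,0],[0,0,0],[0,0,0],[0,0,0],[0,0,0],[0,0,0],[0,0,0],[0,0,0]], hand=[0.5,0.5,0.5,0.5,0.5,0.5,0.5,0.5,0.5,0.5])

```text
time_s: 23.2
position: [0.4911, 0.1273, 0.1591]
tool_rot: [[-0.701, 0.713, -0.002], [0.713, 0.701, -0.0], [0.001, -0.002, -1.0]]
ft_force: [1.4, 0.0, -1.1]
grip_width: 0.0617
gripper_force: 33.0
```

Request:
drive_tool(offset=[[-0.619,-0.479,0],[-0.619,-0.479,0],[-0.619,-0.479,0],[-0.619,-0.479,0],[-0.619,-0.479,0],[-0.619,-0.479,0],[-0.619,-0.479,0],[-0.619,-0.479,0],[-0.495,-0.383,0],[-0.31,-0.24,0]], turn=[[0,0,0],[0,0,0],[0,0,0],[0,0,0],[0,0,0],[0,0,0],[0,0,0],[0,0,0],[0,0,0],[0,0,0]], hand=[0.5,0.5,0.5,0.5,0.5,0.5,0.5,0.5,0.5,0.5])

```text
time_s: 24.45
position: [0.5255, -0.1613, 0.1591]
tool_rot: [[-0.701, 0.713, -0.002], [0.713, 0.701, 0.001], [0.002, -0.001, -1.0]]
ft_force: [-0.4, 1.1, -1.3]
grip_width: 0.0613
gripper_force: 33.0
```

Request:
drive_tool(offset=[[-0.124,-0.096,0],[0,0,0.5],[0,0,0.6],[0,0,0.5],[0,0,0.3],[0,0,0],[0,0,0],[0,0,0],[0,0,0],[0,0,0]], turn=[[0,0,0],[0,0,0],[0,0,0],[0,0,0],[0,0,0],[0,0,0],[0,0,0],[0,0,0],[0,0,0],[0,0,0]], hand=[0.5,0.5,0.5,0.5,0.5,0.5,0.5,0.5,0.5,0.5])

```text
time_s: 25.7
position: [0.5272, -0.166, 0.0844]
tool_rot: [[-0.702, 0.712, 0.0], [0.712, 0.702, -0.0], [-0.0, 0.0, -1.0]]
ft_force: [0.0, -0.3, -0.5]
grip_width: 0.0616
gripper_force: 33.1
```

```bash
python3 - <<'E'
from h import *
a=get_image("top");s=get_image("side")
A=cv2.resize(a[160:238,370:448],None,fx=5,fy=5,interpolation=2);S=cv2.resize(s[120:198,290:368],None,fx=5,fy=5,interpolation=2)
o=np.zeros((390,780,3),np.uint8);o[:,:390]=A;o[:,390:]=S
cv2.imwrite("pics/g7.png",cv2.convertScaleAbs(o,alpha=1.6))
p=observe()["position"];b=[p[0],p[1],p[2]-.0123];print(p,proj("side",b),proj("top",b))
E
```

```text
[ 0.52716991 -0.16600688  0.08425896] (np.float64(328.69367991404135), np.float64(163.10905442632324)) (np.float64(410.1780604457156), np.float64(194.57336524131074))
```

View pics/g7.png

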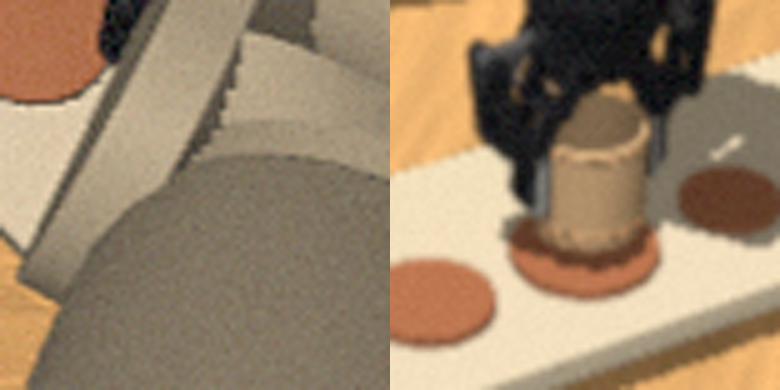

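The side panel shows the cup upright above its cookie. The base centre is at (597,~215) and the cookie centre at (585,247), so the cup is a few mm off in -x/-y. I shift about 5 mm along tool y and lower it.

Request:
drive_tool(offset=[[-0.02,0.125,0],[0,0,0.2],[0,0,0.15],[0,0,0.06],[0,0,0.03],[0,0,0.02],[0,0,0.02],[0,0,0],[0,0,0],[0,0,0]], turn=[[0,0,0],[0,0,0],[0,0,0],[0,0,0],[0,0,0],[0,0,0],[0,0,0],[0,0,0],[0,0,0],[0,0,0]], hand=[0.5,0.5,0.5,0.5,0.5,0.5,0.5,0.5,0.5,0.5])

```text
time_s: 27.05
position: [0.5314, -0.1631, 0.0655]
tool_rot: [[-0.702, 0.712, 0.001], [0.712, 0.702, -0.0], [-0.001, 0.0, -1.0]]
ft_force: [-2.7, 0.4, 5.8]
grip_width: 0.0616
gripper_force: 33.5
```

Request:
drive_tool(offset=[[0,0,0],[0,0,0],[0,0,0],[0,0,0],[0,0,0],[0,0,0],[0,0,-0.3],[0,0,-0.6],[0,0,-0.8],[0,0,-0.8]], turn=[[0,0,0],[0,0,0],[0,0,0],[0,0,0],[0,0,0],[0,0,0],[0,0,0],[0,0,0],[0,0,0],[0,0,0]], hand=[0.7,0.74,0.78,0.82,0.85,0.85,0.85,0.85,0.85,0.85])

```text
time_s: 28.3
position: [0.5313, -0.163, 0.1669]
tool_rot: [[-0.702, 0.712, 0.001], [0.712, 0.702, -0.0], [-0.001, 0.0, -1.0]]
ft_force: [0.4, -0.1, 0.0]
grip_width: 0.0724
gripper_force: 0.0
```

Request:
drive_tool(offset=[[0,0,-0.8],[0,0,-0.2],[0.4,0.4,0],[0.8,0.6,0],[0.8,0.7,0],[0.8,0.7,0],[0.8,0.7,0],[0.8,0.7,0],[0.8,0.7,0],[0.8,0.7,0]], turn=[[0,0,0],[0,0,0],[0,0,0],[0,0,0],[0,0,0],[0,0,0],[0,0,0],[0,0,0],[0,0,0],[0,0,0]], hand=[0.9,0.9,0.9,0.9,0.9,0.9,0.9,0.9,0.9,0.9])

```text
time_s: 29.55
position: [0.5096, 0.1562, 0.2037]
tool_rot: [[-0.702, 0.712, -0.003], [0.712, 0.702, 0.0], [0.002, -0.002, -1.0]]
ft_force: [0.4, -1.0, -0.1]
grip_width: 0.0767
gripper_force: 0.0
```

```bash
python3 - <<'E'
from h import *
a=get_image("top");s=get_image("side");cv2.imwrite("pics/t8.png",a);cv2.imwrite("pics/s8.png",s)
A=cv2.resize(a[170:290,380:510],None,fx=3,fy=3,interpolation=2)
S=cv2.resize(s[95:200,290:400],None,fx=3.5,fy=3.5,interpolation=2)
o=np.zeros((390,790,3),np.uint8);o[:360,:390]=A;o[:S.shape[0],390:390+S.shape[1]]=S
cv2.imwrite("pics/g8.png",cv2.convertScaleAbs(o,alpha=1.6))
print(observe()["position"])
E
```

```text
[0.5091079  0.15801086 0.20370958]
```

View pics/g8.png

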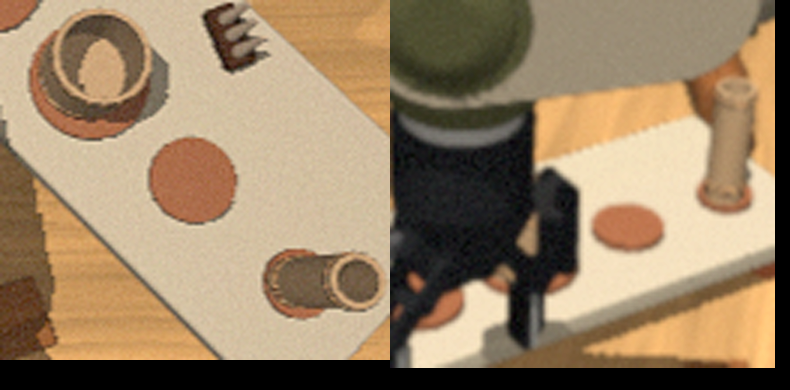

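Both pots stand upright. In the top view the cup's rim centre is at crop (103,57) and the vase's at (355,281).

```bash
python3 - <<'E'
from h import *
print("cup err",ray("top",414.3,189,.113)-[.5272,-.1688]); print("vase err",ray("top",498.3,263.7,.153)-[.3883,-.2971])
E
```

```text
cup err [0.0026194  0.00378605]
vase err [-0.00028539  0.00764918]
```

```bash
python3 - <<'E'
from h import *
f=lambda n,x,y,z0,z1:np.round(np.array(proj(n,[x,y,z1]))-proj(n,[x,y,z0]),1)
print("tumbler exp",f("side",.557,.2125,.02,.105),"obs 0?,-25.4",f("top",.557,.2125,.02,.105),"obs -9.4,-7.6")
print("vase exp",f("side",.388,-.294,.053,.153),f("top",.388,-.294,.053,.153))
print("cup exp",f("side",.53,-.163,.053,.113),f("top",.53,-.163,.053,.113))
# numeric check of vase in side s8: vertical edges per row (buff vs background)
s=cv2.imread("pics/s8.png")
print([proj("side",[.388,-.294,z]) for z in(.053,.153)])
crop(s,365,105,50,60,10,"pics/v9.png")
crop(cv2.imread("pics/t8.png"),460,235,60,50,10,"pics/v9t.png")
A=cv2.imread("pics/v9.png");B=cv2.imread("pics/v9t.png");A=cv2.resize(A,(375,450));B=cv2.resize(B,(420,350))
o=np.zeros((450,795,3),np.uint8);o[:,:375]=A;o[:350,375:]=B;cv2.imwrite("pics/g9.png",o)
E
```

```text
tumbler exp [ -1.1 -27.7] obs 0?,-25.4 [-11.6  -9. ] obs -9.4,-7.6
vase exp [  3.9 -30.9] [23.2 -0.6]
cup exp [  0.7 -18.7] [ 6.6 -6.1]
[(np.float64(385.15251319874324), np.float64(149.62939966297168)), (np.float64(389.09583524574805), np.float64(118.76021876827491))]
```

View pics/g9.png

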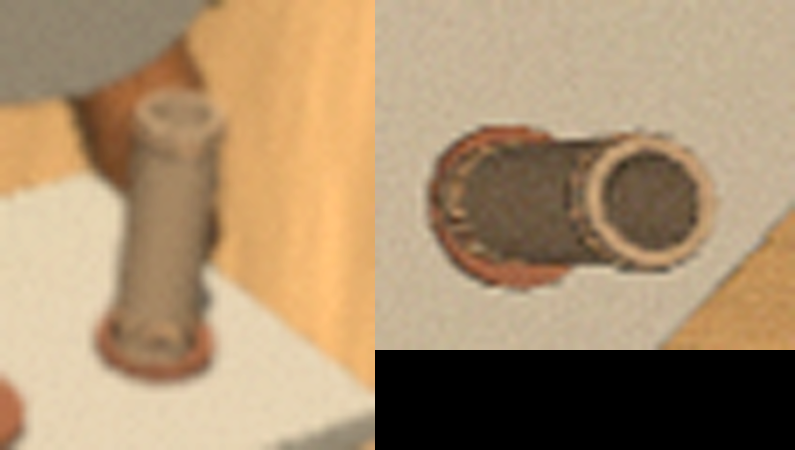

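The vase base is concentric with its cookie (cookie centre (511,206), base (507,202)), so it is well placed. Next is the tumbler.

Request:
drive_tool(offset=[[0.07,0.9,0],[0.066,0.9,0],[0,0,0.3],[0,0,0.7],[0,0,0.7],[0,0,0.7],[0,0,0.7],[0,0,0.6],[0,0,0.27],[0,0,0]], turn=[[0,0,0],[0,0,0],[0,0,0],[0,0,0],[0,0,0],[0,0,0],[0,0,0],[0,0,0],[0,0,0],[0,0,0]], hand=[1,1,1,1,1,1,1,1,1,1])

```text
time_s: 30.9
position: [0.5577, 0.208, 0.0456]
tool_rot: [[-0.702, 0.712, -0.002], [0.712, 0.702, -0.0], [0.001, -0.001, -1.0]]
ft_force: [0.5, -0.2, -0.1]
grip_width: 0.0853
gripper_force: 0.0
```

Request:
drive_tool(offset=[[0,0,0],[0,0,0],[0,0,0],[0,0,0],[0,0,0],[0,0,0],[0,0,0],[0,0,0],[0,0,0],[0,0,0]], turn=[[0,0,0],[0,0,0],[0,0,0],[0,0,0],[0,0,0],[0,0,0],[0,0,0],[0,0,0],[0,0,0],[0,0,0]], hand=[0.9,0.8,0.75,0.7,0.65,0.6,0.55,0.4,0.4,0.4], newtons=30)

```text
time_s: 32.15
position: [0.5588, 0.2084, 0.0466]
tool_rot: [[-0.702, 0.712, 0.001], [0.712, 0.702, 0.0], [-0.001, 0.001, -1.0]]
ft_force: [1.4, 1.7, 5.7]
grip_width: 0.0524
gripper_force: 25.8
```

Request:
drive_tool(offset=[[0,0,-0.2],[0,0,-0.5],[0,0,-0.8],[0,0,-0.8],[0,0,-0.7],[-0.126,-0.094,-0.2],[-0.316,-0.234,0],[-0.506,-0.374,0],[-0.632,-0.468,0],[-0.632,-0.468,0]], turn=[[0,0,0],[0,0,0],[0,0,0],[0,0,0],[0,0,0],[0,0,0],[0,0,0],[0,0,0],[0,0,0],[0,0,0]], hand=[0.4,0.4,0.4,0.4,0.4,0.4,0.4,0.4,0.4,0.4])

```text
time_s: 33.4
position: [0.5733, 0.0973, 0.1724]
tool_rot: [[-0.702, 0.713, -0.003], [0.713, 0.702, -0.0], [0.002, -0.002, -1.0]]
ft_force: [1.2, -0.0, -1.8]
grip_width: 0.0525
gripper_force: 25.5
```

Request:
drive_tool(offset=[[-0.632,-0.468,0],[-0.632,-0.468,0],[-0.632,-0.468,0],[-0.632,-0.468,0],[-0.632,-0.468,0],[-0.506,-0.374,0],[-0.316,-0.234,0],[-0.126,-0.094,0],[0,0,0],[0,0,0]], turn=[[0,0,0],[0,0,0],[0,0,0],[0,0,0],[0,0,0],[0,0,0],[0,0,0],[0,0,0],[0,0,0],[0,0,0]], hand=[0.4,0.4,0.4,0.4,0.4,0.4,0.4,0.4,0.4,0.4])

```text
time_s: 34.65
position: [0.6024, -0.1024, 0.1742]
tool_rot: [[-0.702, 0.712, -0.0], [0.712, 0.702, 0.0], [0.0, 0.0, -1.0]]
ft_force: [0.1, -1.0, -2.0]
grip_width: 0.0524
gripper_force: 25.5
```

Request:
drive_tool(offset=[[0,0,0.3],[0,0,0.5],[0,0,0.6],[0,0,0.5],[0,0,0.3],[0,0,0.05],[0,0,0],[0,0,0],[0,0,0],[0,0,0]], turn=[[0,0,0],[0,0,0],[0,0,0],[0,0,0],[0,0,0],[0,0,0],[0,0,0],[0,0,0],[0,0,0],[0,0,0]], hand=[0.4,0.4,0.4,0.4,0.4,0.4,0.4,0.4,0.4,0.4])

```text
time_s: 35.9
position: [0.6026, -0.1032, 0.0844]
tool_rot: [[-0.702, 0.712, 0.0], [0.712, 0.702, -0.0], [-0.0, 0.0, -1.0]]
ft_force: [0.9, 0.0, -1.7]
grip_width: 0.0525
gripper_force: 25.5
```

```bash
python3 - <<'E'
from h import *
s=get_image("side");cv2.imwrite("pics/s10.png",s);r=s.astype(int)
m=(r[...,2]-r[...,0])>0.85*r[...,0]
for y in range(168,192): print(y,''.join('#' if q else '.' for q in m[y,280:316]))
print(observe()["position"])
E
```

```text
168 ..................................##
169 ..................................##
170 ..................................##
171 ..................................##
172 ...................................#
173 ....................................
174 ....................................
175 ..........................###.......
176 ..........................####......
177 .......#................######......
178 ......##..............#.######......
179 .....###............##...######.....
180 .....###...........#.....######.....
181 .....####...............#######.....
182 .....#####.............#######......
183 ......#######........#########......
184 .......######################.......
185 .......#####################........
186 .........##################.........
187 ..........###############...........
188 .............##########.............
189 ....................................
190 ....................................
191 ....................................
[ 0.60258437 -0.10318803  0.08434567]
```

Request:
drive_tool(offset=[[0.08,-0.02,0],[0,0,0.05],[0,0,0.03],[0,0,0.03],[0,0,0.02],[0,0,0],[0,0,0],[0,0,0],[0,0,0],[0,0,0]], turn=[[0,0,0],[0,0,0],[0,0,0],[0,0,0],[0,0,0],[0,0,0],[0,0,0],[0,0,0],[0,0,0],[0,0,0]], hand=[0.4,0.4,0.4,0.4,0.4,0.4,0.4,0.4,0.4,0.4])

```text
time_s: 37.2
position: [0.5998, -0.1015, 0.0796]
tool_rot: [[-0.702, 0.712, 0.0], [0.712, 0.702, -0.0], [-0.001, 0.0, -1.0]]
ft_force: [-2.6, 0.3, 4.8]
grip_width: 0.0522
gripper_force: 25.8
```

Request:
drive_tool(offset=[[0,0,0],[0,0,0],[0,0,0],[0,0,0],[0,0,0],[0,0,0],[0,0,-0.3],[0,0,-0.6],[0,0,-0.8],[0,0,-0.8]], turn=[[0,0,0],[0,0,0],[0,0,0],[0,0,0],[0,0,0],[0,0,0],[0,0,0],[0,0,0],[0,0,0],[0,0,0]], hand=[0.6,0.64,0.68,0.72,0.75,0.75,0.75,0.75,0.75,0.75])

```text
time_s: 38.45
position: [0.5997, -0.1014, 0.1809]
tool_rot: [[-0.702, 0.712, 0.001], [0.712, 0.702, -0.0], [-0.001, 0.0, -1.0]]
ft_force: [0.4, 0.6, 0.1]
grip_width: 0.0639
gripper_force: 0.0
```

Request:
drive_tool(offset=[[0,0,-0.6],[0,0,0],[0.4,0.4,0],[0.6,0.7,0],[0.6,0.8,0],[0.6,0.8,0],[0.6,0.8,0],[0.4,0.8,0],[0,0,0],[0,0,0]], turn=[[0,0,0],[0,0,0],[0,0,0],[0,0,0],[0,0,0],[0,0,0],[0,0,0],[0,0,0],[0,0,0],[0,0,0]], hand=[0.75,0.8,0.8,0.8,0.8,0.8,0.8,0.8,0.8,0.8])

```text
time_s: 39.7
position: [0.6318, 0.1107, 0.2021]
tool_rot: [[-0.702, 0.712, -0.002], [0.712, 0.702, -0.0], [0.001, -0.001, -1.0]]
ft_force: [-0.8, -0.3, 0.5]
grip_width: 0.068
gripper_force: 0.0
```

Request:
drive_tool(offset=[[0.18,0.56,0],[0,0,0.3],[0,0,0.7],[0,0,0.7],[0,0,0.7],[0,0,0.7],[0,0,0.6],[0,0,0.4],[0,0,0.1],[0,0,0]], turn=[[0,0,0],[0,0,0],[0,0,0],[0,0,0],[0,0,0],[0,0,0],[0,0,0],[0,0,0],[0,0,0],[0,0,0]], hand=[0.9,0.9,0.9,0.9,0.9,0.9,0.9,0.9,0.9,0.9])

```text
time_s: 40.95
position: [0.6435, 0.1311, 0.0354]
tool_rot: [[-0.702, 0.712, 0.001], [0.712, 0.702, -0.0], [-0.0, 0.0, -1.0]]
ft_force: [-0.5, 0.6, 0.4]
grip_width: 0.0768
gripper_force: 0.0
```

Request:
drive_tool(offset=[[0,0,0],[0,0,0],[0,0,0],[0,0,0],[0,0,0],[0,0,0],[0,0,0],[0,0,0],[0,0,0],[0,0,0]], turn=[[0,0,0],[0,0,0],[0,0,0],[0,0,0],[0,0,0],[0,0,0],[0,0,0],[0,0,0],[0,0,0],[0,0,0]], hand=[0.75,0.65,0.6,0.55,0.5,0.45,0.4,0.3,0.3,0.3], newtons=25)

```text
time_s: 42.2
position: [0.6435, 0.1313, 0.0352]
tool_rot: [[-0.702, 0.712, 0.001], [0.712, 0.702, 0.0], [-0.0, 0.0, -1.0]]
ft_force: [-0.2, 0.7, 3.9]
grip_width: 0.0413
gripper_force: 25.7
```

Request:
drive_tool(offset=[[0,0,-0.2],[0,0,-0.6],[0,0,-0.9],[0,0,-0.9],[0,0,-0.8],[-0.049,-0.148,-0.2],[-0.122,-0.37,0],[-0.196,-0.592,0],[-0.245,-0.74,0],[-0.245,-0.74,0]], turn=[[0,0,0],[0,0,0],[0,0,0],[0,0,0],[0,0,0],[0,0,0],[0,0,0],[0,0,0],[0,0,0],[0,0,0]], hand=[0.3,0.3,0.3,0.3,0.3,0.3,0.3,0.3,0.3,0.3])

```text
time_s: 43.45
position: [0.5918, 0.0326, 0.177]
tool_rot: [[-0.702, 0.713, -0.004], [0.713, 0.702, 0.0], [0.003, -0.002, -1.0]]
ft_force: [0.4, -0.5, -0.7]
grip_width: 0.0416
gripper_force: 25.5
```

Request:
drive_tool(offset=[[-0.245,-0.74,0],[-0.245,-0.74,0],[-0.245,-0.74,0],[-0.245,-0.74,0],[-0.245,-0.74,0],[-0.245,-0.74,0],[-0.245,-0.74,0],[-0.245,-0.74,0],[-0.196,-0.592,0],[-0.122,-0.37,0]], turn=[[0,0,0],[0,0,0],[0,0,0],[0,0,0],[0,0,0],[0,0,0],[0,0,0],[0,0,0],[0,0,0],[0,0,0]], hand=[0.3,0.3,0.3,0.3,0.3,0.3,0.3,0.3,0.3,0.3])

```text
time_s: 44.7
position: [0.4598, -0.2247, 0.1776]
tool_rot: [[-0.701, 0.713, -0.002], [0.713, 0.701, 0.002], [0.003, -0.0, -1.0]]
ft_force: [0.2, -0.8, -1.2]
grip_width: 0.0418
gripper_force: 25.5
```

Request:
drive_tool(offset=[[-0.049,-0.148,0],[0,0,0],[0,0,0.3],[0,0,0.6],[0,0,0.7],[0,0,0.6],[0,0,0.3],[0,0,0.15],[0,0,0],[0,0,0]], turn=[[0,0,0],[0,0,0],[0,0,0],[0,0,0],[0,0,0],[0,0,0],[0,0,0],[0,0,0],[0,0,0],[0,0,0]], hand=[0.3,0.3,0.3,0.3,0.3,0.3,0.3,0.3,0.3,0.3])

```text
time_s: 45.95
position: [0.4589, -0.2297, 0.0736]
tool_rot: [[-0.702, 0.712, 0.001], [0.712, 0.702, -0.001], [-0.001, 0.0, -1.0]]
ft_force: [-0.2, -0.5, -1.1]
grip_width: 0.0416
gripper_force: 25.5
```

```bash
python3 - <<'E'
from h import *
s=get_image("side");cv2.imwrite("pics/s11.png",s);r=s.astype(int)
m=(r[...,2]-r[...,0])>0.85*r[...,0]
for y in range(150,172): print(y,''.join('#' if q else '.' for q in m[y,340:376]))
print(observe()["position"])
E
```

```text
150 ....................................
151 ....................................
152 ....................................
153 ....................................
154 ....................................
155 ....................................
156 ....................................
157 .........##..............##.........
158 ........###...........##.###........
159 ........####..........######........
160 ........#####.........######........
161 ........#######....#.#######........
162 .........###################........
163 ..........#################.........
164 ............##############..........
165 #............###########............
166 ##..................................
167 ###.................................
168 ###.................................
169 ###.................................
170 ###.................................
171 ####................................
[ 0.4588779  -0.22970294  0.0735953 ]
```

Request:
drive_tool(offset=[[0.03,0.03,0],[0,0,0.07],[0,0,0.03],[0,0,0.03],[0,0,0.02],[0,0,0],[0,0,0],[0,0,0],[0,0,0],[0,0,0]], turn=[[0,0,0],[0,0,0],[0,0,0],[0,0,0],[0,0,0],[0,0,0],[0,0,0],[0,0,0],[0,0,0],[0,0,0]], hand=[0.3,0.3,0.3,0.3,0.3,0.3,0.3,0.3,0.3,0.3])

```text
time_s: 47.25
position: [0.4586, -0.2279, 0.0681]
tool_rot: [[-0.702, 0.712, 0.001], [0.712, 0.702, -0.001], [-0.001, -0.0, -1.0]]
ft_force: [-4.0, 3.0, 12.5]
grip_width: 0.0414
gripper_force: 26.5
```

Contact. Release, rise and clear the view.

Request:
drive_tool(offset=[[0,0,-0.01],[0,0,-0.01],[0,0,0],[0,0,0],[0,0,0],[0,0,0],[0,0,-0.3],[0,0,-0.6],[0,0,-0.8],[0,0,-0.8]], turn=[[0,0,0],[0,0,0],[0,0,0],[0,0,0],[0,0,0],[0,0,0],[0,0,0],[0,0,0],[0,0,0],[0,0,0]], hand=[0.48,0.52,0.56,0.6,0.65,0.65,0.65,0.65,0.65,0.65])

```text
time_s: 48.5
position: [0.4586, -0.2278, 0.1696]
tool_rot: [[-0.702, 0.712, 0.0], [0.712, 0.702, -0.0], [-0.001, 0.0, -1.0]]
ft_force: [0.5, 0.5, -0.0]
grip_width: 0.0554
gripper_force: 0.0
```

Request:
drive_tool(offset=[[0,0,-0.9],[0,0,-0.2],[0.4,0.4,0],[0.8,0.6,0],[0.8,0.7,0],[0.8,0.7,0],[0.8,0.7,0],[0.8,0.7,0],[0.8,0.7,0],[0.8,0.7,0]], turn=[[0,0,0],[0,0,0],[0,0,0],[0,0,0],[0,0,0],[0,0,0],[0,0,0],[0,0,0],[0,0,0],[0,0,0]], hand=[0.65,0.65,0.65,0.65,0.65,0.65,0.65,0.65,0.65,0.65])

```text
time_s: 49.75
position: [0.4368, 0.0914, 0.2107]
tool_rot: [[-0.702, 0.712, -0.003], [0.712, 0.702, 0.0], [0.002, -0.002, -1.0]]
ft_force: [0.6, -0.3, -0.1]
grip_width: 0.0554
gripper_force: 0.0
```

Request:
drive_tool(offset=[[0.8,0.7,0],[0.8,0,0],[0.8,0,0],[0.4,0,0],[0,0,0],[0,0,0],[0,0,0],[0,0,0],[0,0,0],[0,0,0]], turn=[[0,0,0],[0,0,0],[0,0,0],[0,0,0],[0,0,0],[0,0,0],[0,0,0],[0,0,0],[0,0,0],[0,0,0]], hand=[0.65,0.65,0.65,0.65,0.65,0.65,0.65,0.65,0.65,0.65])

```text
time_s: 51.0
position: [0.3797, 0.1885, 0.2118]
tool_rot: [[-0.702, 0.712, 0.0], [0.712, 0.702, -0.0], [-0.0, -0.0, -1.0]]
ft_force: [-0.2, 0.3, 1.0]
grip_width: 0.0555
gripper_force: 0.0
```

```bash
python3 - <<'E'
from h import *
a=get_image("top");s=get_image("side")
A=cv2.resize(a[130:290,345:515],None,fx=2.3,fy=2.3,interpolation=2);S=cv2.resize(s[90:200,270:410],None,fx=2.85,fy=2.85,interpolation=2)
o=np.zeros((370,795,3),np.uint8);o[:A.shape[0],:A.shape[1]]=A;o[:S.shape[0],395:395+S.shape[1]]=S
cv2.imwrite("pics/g12.png",cv2.convertScaleAbs(o,alpha=1.6))
E
```

```text
(no output)
```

View pics/g12.png

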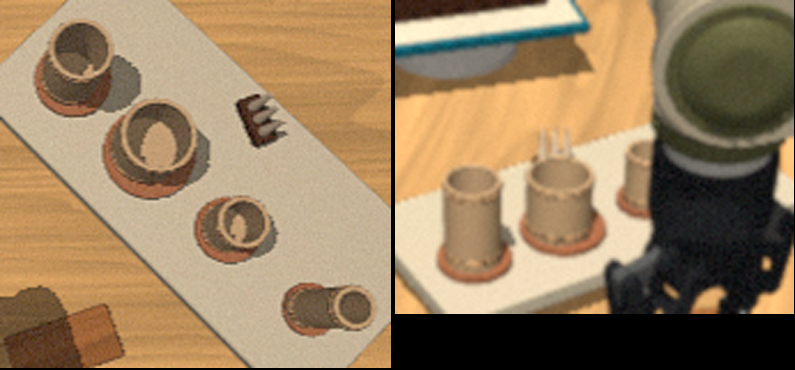

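All four pots stand upright on their cookies, with rims at (80,50), (159,137), (243,222) and (355,307). One numeric check before handing in.

```bash
python3 - <<'E'
from h import *
for n,u,v,z,c in(("tumb",80,50,.138,(.597,-.1046)),("cup",159,137,.113,(.5272,-.1688)),("small",243.5,222,.108,(.4577,-.2329)),("vase",355,307,.153,(.3883,-.2971))):
    print(n,(ray("top",345+u/2.3,130+v/2.3,z)-c)*1000)
E
```

```text
tumb [-0.41543293  4.55579909]
cup [1.54275162 4.17519042]
small [0.28204194 3.67652665]
vase [0.04703231 5.83588936]
```

```bash
python3 -c "
from rig import *
print(env.close_job())"
```

```text
the job is handed in; nothing more can be done
None
```

The job is handed in: all four pots were released and stand upright on the cookies of their own size rank, vase first, and by my last camera check each is within about 6 mm of its cookie's centre (10 mm allowed); the hand-in returned no verdict.

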